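# Unhook the sleeve carrier and gauge the bush

### The arm

A 7-joint arm with a two-finger parallel gripper is mounted at the origin on the work surface. World frame = base frame: x ahead of the robot, y to its left, z up, the work surface at z = 0. Lengths are in m, angles in rad, forces in N, time in s.
With the tool pointing down it reaches from about 0.4 to 0.85 m from the base axis. Payload 10.4 kg.
Tool frame: the origin (TCP) lies between the finger pads; the fingertips stand manip.tcp_to_tips ahead of it and the grasp point (between the pads) lies 2 mm behind it (manip.tcp_to_tips is the distance from the TCP to the fingertips, in m); y points along the fingers, z is the direction in which the jaws open and shut, and the axes are right-handed (so a half turn about y gives the same grasp; the last joint's range is limited). The gripper opens to 85 mm and grips with 20 to 120 N. Pads are 22 mm wide; open, the fingers measure 114 mm over their backs; the gripper's body (76 mm by 85 mm) begins 54 mm behind the grasp point. The pads swing forward as they close: fully open they stand 13 mm farther back than shut.
Start: joints at [-0.023, 0.332, -0.065, 1.46, 0.022, 1.35, -0.088], TCP at [0.625, 0, 0.215] pointing down, gripper open.
Joint ranges: [-2.6, 2.6], [-0.5, 2.12], [-1.47, 1.34], [0.16, 2.42], [-1.27, 4.41], [0.06, 2.06], [-2.6, 2.6]. Speed limits (rad/s): [2.22, 2.22, 2.79, 2.79, 3.14, 3.14, 3.14].

### API

Orientations are given as a unit quaternion [x, y, z, w].
In Python, from workcell import manip gives the robot as it stands. The module is installed in compiled form; this text tells all that it offers.
- The arm moves only by the tool move_arm, never from a script. Its argument "increments" is a list of rows, each an object with "offset": the shift along the tool's x, y, z in m, a list of three; "yaw": the turn about the tool's y in degrees; "jaw": the closure in counts, from 0 (fully open) to 255 (shut). In form: [{"offset": [tx, ty, tz], "yaw": yaw, "jaw": jaw}, ...]. A call has 1 to 10 rows; each row is the pose to reach, as a shift and turn from the pose measured when the call began, along the tool's axes at that moment; what a row does not reach only later rows make up. A row lasts 1/12 s, in which the tool goes at most 41.7 mm and 7.16 degrees, less where a joint would pass 70% of its speed; a pose out of reach is approached as far as the arm can. A call with a gripper value outside its range is refused whole. The fingers move at their own pace and stop on an object; "squeeze" is the grip in N (left out, the last holds). Time passes only in rows, so rows that repeat a pose let the fingers close. It gives the time, the measured TCP pose, the force and the opening at its end, in the units of the state.
- manip.get_obs(): the state, without advancing time (a new reading comes with each control period).
- manip.camera(name): name is "scene" or "side" or "wrist"; returns a dict with "pixels" (400x640x3 uint8, red, green, blue), "depth" (400x640 float32, m along the optical axis (not along the pixel's ray), 0 where there is no reading), "intrinsics" (3x3 intrinsics, pixels), "D" ([k1, k2, p1, p2, k3] as OpenCV has them; the pictures are not rectified), "R" (3x3) and "t" (3): a world point X has camera coordinates R X + t; the wrist camera has in their place "mount" (4x4, takes a point from camera to tool coordinates, whose origin is the TCP and whose axes are the tool frame's). Camera axes: x right, y down, z forward; pixel columns grow to the right and rows downward; lengths in m; the calibration is good to about 2 mm. A picture is of the moment at which its call begins: read the wrist's pose just before it.
- manip.hand_in(): hands the job in, once; it reports no verdict.
Trained networks look in a picture, given as the dict that the camera call returned (one of the last four; its "shot" number tells which), for a name from the list of things; names that differ only in an ending like _2 or _b are one class to them, and where a whole thing is asked for, a point or a joint stands for the part that bears it (a point fixed in the world has none). Each returns a list of dicts, best first, with "confidence" (0 to 1); they miss things now and then, are a little off and sometimes report something else, mostly with a low value. They report only what shows in the picture. A call takes as long as a camera call. They do not tell look-alikes from the thing itself.
- manip.recognise(picture, query): "bbox" ([left, top, right, bottom] in pixels, round what is visible of it).
- manip.spot_point(picture, query): "centre" ([column, row] in pixels: a listed point, or the origin of a listed thing).
The state is a dict: "clock": time; "joint_pos": joint angles; "joint_velocities": joint speeds; "tau": joint torques, N m; "position": TCP position; "ee_rot": TCP orientation; "ft_force": force on the tool from outside, world axes, zero at the start; "torque": the same for the moment, N m; "grip_width": opening from 0.0 (shut) to 1.0 (fully open).
Only numpy, scipy, OpenCV 4.12 (cv2) and the standard library are available. Lean on these libraries where they do the work, as an engineer would, in place of code of your own. Each camera call takes 0.05 s, during which the arm holds its last target. There are 200 camera calls.

### The job

Take the blue carrier with the red handle off the slanted rack: lift its nose so that it tilts back over the yellow lip while its tongue is still under the bar, then draw it out and set it down gently, flat in the middle of the green tray with the tongue pointing to the end nearer the robot, and let go. Then lift the bronze bush off its post and lower it gently onto the gauge mandrel until it stands fully home; leave the steel sleeve on the carrier and everything else on the bench where it is.

Things in the scene. Friction and masses are not known exactly. Their poses are not given: they have to be found in the camera images.
- rack: Fixed slanted steel rack, origin on the table under its deck's centre, x to its high end (roughly toward the robot), z up. The deck surface slopes up along +x at 30 degrees, 75 mm above the origin there. The carrier lies on it against the lip, tongue under the bar; lifted square or pulled straight, it jams.
- rack_lip (a point): Mid-length of the top inner edge of the yellow lip across the deck's low end. The lip is 6 thick and stands 16 proud of the deck, square to it. To clear it, turn the carrier nose up 7 to 12 degrees about the tip of its tongue, slide it 25 or more down the slope, then draw it out away from the robot.
- rack_bar (a point): Middle of the underside of the yellow hold-down bar over the deck's high end: bar 12 wide along the slope, 10 thick, underside 11 above the deck, 84 clear between its end posts. The carrier's tongue reaches 9 past this point.
- rack_rail (a point): Middle of the steel guard rail, 12 thick, that crosses over the rack at 252 above the table, 150 long, on uprights 82 nearer the robot. Tool and carrier must pass below it or on its far side.
- carrier_grip (a point): Grip point of the loose blue carrier (0.2 to 0.32 kg, tubes extra): in its handle, a red-topped plate 12 thick (y), 36 long (x), top 22 above this point along z, carrier's underside 64 below. Axes: x along the carrier to its tongue, z square to its base; it starts tilted with the deck (pitch -30 degrees). Pinch the handle's two faces, fingers square to the base; tubes stand 40 clear fore and aft.
- carrier_base (a point): Centre of the underside of the carrier's base (170 x 68 x 8), axes as the carrier's. Posts 22 dia with domed tops 63 above the underside, at x = -58 (bronze bush) and +58 (steel sleeve); tube tops 84 above it.
- carrier_nose (a point): Lower edge of the carrier's front end, mid-width (carrier x = -85, at the underside)
- carrier_tongue (a point): Lower edge of the tip of the carrier's tongue (carrier x = +107, at the underside). The tongue is 40 wide, 6 thick, level with the underside, and starts at x = +85.
- sleeve_post (a point): In the carrier's rear post (x = +58), 46 above the underside
- bush_post (a point): In the carrier's front post (x = -58), 46 above the underside
- bush_center (a point): Centre, half-way up, of the yellow bronze bush: a loose tube 36 outside dia, 26 bore, 76 tall, 0.28 kg, z along its axis, standing over the carrier's front post with 2 play all round
- bush: The same bronze bush, origin at the centre of its lower end
- carrier: The same carrier, origin at the centre of its underside
- sleeve_center (a point): Centre, half-way up, of the steel sleeve on the carrier's rear post: same size and mass as the bush
- tray: Fixed green shallow parking tray, 250 (x) x 108 (y) outside, walls 4 thick and 14 high, floor 4 above the table; origin at the centre of its underside. The carrier parks in it lengthwise, tongue toward the tray's +x, the end nearer the robot.
- mandrel: Fixed grey gauge stand, block 90 x 90 x 16 with an upright steel mandrel 20 dia at its centre, straight up to 54 with a domed top ending at 64 above the table; origin at the centre of its underside. A seated bush stands on the block, its centre 54 above the table.
- stock_a: Bystander: standing bare steel sleeve, 44 dia x 70 tall; loose, to be left alone; origin at its underside or grip
- stock_b: Bystander: standing bare steel sleeve, 38 dia x 60 tall; loose, to be left alone; origin at its underside or grip
- stock_c: Bystander: standing bare steel sleeve, 50 dia x 50 tall, beyond the rack; loose, to be left alone; origin at its underside or grip
- oil: Bystander: yellow bottle with red cap, 52 dia x 130 tall; loose, to be left alone; origin at its underside or grip
- tin: Bystander: low red can, 60 dia x 50 tall; loose, to be left alone; origin at its underside or grip
- driver: Bystander: screwdriver lying flat; loose, to be left alone; origin at its underside or grip
- brush: Bystander: brush lying flat; loose, to be left alone; origin at its underside or grip
Mind the look-alikes: they are no part of the job. Leave any pink or turquoise look-alike of the part that bears sleeve_center alone. Of the things that look like the bush, the smaller one is meant.

How it is judged:
By the outcome, as a careful person would: the job done as asked, in the order asked, and still so for the second after the job is handed in, with the robot touching nothing.
It also fails if it takes over 61 s, if anything falls off the work surface, if the arm or the gripper's body presses on something with over 40 N, if the wrist force passes 120 N, or if a joint passes its speed limit or range.

## Working session

There is one attempt and no reset: what is moved stays moved. The work goes in short steps, Python scripts to look and compute and a tool call to move; the robot and the scene stay as the last step left them, time stands still between calls to the robot, and variables do not carry over. Pictures are saved under pics/ and viewed, about 8 in all and at most 12, crops included, and the job is handed in when it is done.

Besides the shell and the picture viewer there is one more tool, called as name(argument=value, ...), one argument or row to a line, values as JSON. move_arm: Moves the arm, as the interface text tells. Its arguments: {"type":"object","properties":{"increments":{"type":"array","items":{"type":"object","properties":{"offset":{"type":"array","items":{"type":"number"}},"yaw":{"type":"number"},"jaw":{"type":"number"}}}},"squeeze":{"type":"number"}},"required":["increments"]}

```bash
mkdir -p pics; cat > h.py <<'E'
import numpy as np, cv2
from scipy.spatial.transform import Rotation as Ro
from workcell import manip
def shot(n):
    o=manip.get_obs(); c=manip.camera(n)
    if n=="wrist":
        M=np.array(c["mount"]); Rt=Ro.from_quat(o["ee_rot"]).as_matrix()
        Rwc=Rt@M[:3,:3]; p=Rt@M[:3,3]+np.array(o["position"])
        c["R"]=Rwc.T; c["t"]=-Rwc.T@p
    c["R"]=np.array(c["R"]);c["t"]=np.array(c["t"]).ravel()
    return c
def ray(c,px):
    u=cv2.undistortPoints(np.array([[px]],float),np.array(c["intrinsics"]),np.array(c["D"])).ravel()
    return -c["R"].T@c["t"], c["R"].T@np.array([u[0],u[1],1.])
def at_depth(c,px,d=None):
    o,r=ray(c,px)
    if d is None:
        x,y=map(int,np.round(px)); w=c["depth"][max(0,y-1):y+2,max(0,x-1):x+2]; w=w[w>0]
        if len(w)==0: return None
        d=np.median(w)
    return o+r*d
def at_z(c,px,z):
    o,r=ray(c,px); return o+r*(z-o[2])/r[2]
def tri(cs,ps):
    A=np.zeros((3,3));b=np.zeros(3)
    for c,p in zip(cs,ps):
        o,r=ray(c,p); r=r/np.linalg.norm(r); P=np.eye(3)-np.outer(r,r); A+=P;b+=P@o
    X=np.linalg.solve(A,b)
    return X,[np.linalg.norm((np.eye(3)-np.outer(r/np.linalg.norm(r),r/np.linalg.norm(r)))@(X-o)) for o,r in [ray(c,p) for c,p in zip(cs,ps)]]
def proj(c,X):
    return cv2.projectPoints(np.atleast_2d(X).astype(float),cv2.Rodrigues(c["R"])[0],c["t"],np.array(c["intrinsics"]),np.array(c["D"]))[0].reshape(-1,2)
def save(c,n,box=None,s=1):
    im=c["pixels"][...,::-1]
    if box: im=im[box[1]:box[3],box[0]:box[2]]
    cv2.imwrite("pics/"+n,cv2.resize(im,None,fx=s,fy=s,interpolation=cv2.INTER_CUBIC))
def st():
    o=manip.get_obs(); R=Ro.from_quat(o["ee_rot"]).as_matrix()
    print("t",round(o["clock"],2),"p",np.round(o["position"],4),"f",np.round(o["ft_force"],1),"grip",round(o["grip_width"],3)); print(np.round(R,3))
    return o,R
E
python3 - <<'E'
from h import *
st(); print(manip.tcp_to_tips)
ims=[]
Q=["rack","rack_lip","rack_bar","rack_rail","carrier_grip","carrier_base","carrier_nose","carrier_tongue","sleeve_post","bush_post","bush_center","sleeve_center","bush","carrier","tray","mandrel"]
for n in ["scene","side","wrist"]:
    c=shot(n); ims.append(c["pixels"][...,::-1])
    print(n, np.round(-c["R"].T@c["t"],3), "fwd",np.round(c["R"][2],2))
    for q in Q:
        r=manip.spot_point(c,q)[:3]
        print(q,[(np.round(x["centre"]).astype(int).tolist(),round(x["confidence"],2), np.round(at_depth(c,x["centre"]),3).tolist() if at_depth(c,x["centre"]) is not None else None) for x in r if x["confidence"]>.2])
    save(c,n+"0.png",s=1.25)
E
```

```text
t 0.0 p [0.6246 0.     0.2142] f [-0.5  0.3 -1. ] grip 1.0
[[ 0.    -0.001  1.   ]
 [-1.    -0.     0.   ]
 [ 0.    -1.    -0.001]]
0.017
scene [0.992 0.253 0.989] fwd [-0.44 -0.23 -0.87]
rack [([312, 196], 0.7, [0.537, -0.015, 0.069])]
rack_lip [([300, 214], 0.8, [0.593, -0.023, 0.044]), ([260, 241], 0.36, [0.717, -0.084, 0.04])]
rack_bar [([316, 154], 0.95, [0.556, 0.014, 0.314]), ([299, 214], 0.64, [0.596, -0.026, 0.045])]
rack_rail [([307, 146], 0.81, [0.639, 0.041, 0.456]), ([479, 234], 0.31, [0.405, 0.464, 0.021])]
carrier_grip [([304, 184], 0.74, [0.552, -0.027, 0.151]), ([257, 240], 0.53, [0.721, -0.09, 0.05])]
carrier_base [([311, 186], 0.77, [0.516, -0.027, 0.083])]
carrier_nose [([302, 210], 0.86, [0.609, -0.007, 0.113])]
carrier_tongue [([317, 150], 0.67, [0.422, -0.054, 0.131]), ([302, 208], 0.4, [0.605, -0.008, 0.118])]
sleeve_post [([316, 167], 0.84, [0.49, -0.024, 0.149])]
bush_post [([298, 207], 0.87, [0.598, -0.024, 0.098]), ([442, 312], 0.31, [0.684, 0.427, 0.072]), ([311, 167], 0.28, [0.625, 0.04, 0.368])]
bush_center [([374, 276], 0.62, [0.666, 0.239, 0.044]), ([
[... 2355 characters left out ...]
.67, [0.519, -0.249, 0.004]), ([145, 259], 0.63, [0.509, -0.026, 0.176]), ([267, 205], 0.42, [0.578, -0.015, 0.092])]
bush_post [([282, 211], 0.9, [0.595, -0.012, 0.118]), ([288, 200], 0.55, [0.598, -0.006, 0.106])]
bush_center [([281, 212], 0.58, [0.594, -0.012, 0.118])]
sleeve_center [([205, 23], 0.78, [0.519, 0.144, 0.035]), ([148, 258], 0.58, [0.51, -0.026, 0.174]), ([82, 54], 0.56, [0.395, 0.12, 0.034])]
bush [([271, 206], 0.9, [0.583, -0.014, 0.099])]
carrier [([208, 226], 0.92, [0.527, -0.032, 0.099])]
tray [([243, 350], 0.64, [0.52, -0.249, 0.004]), ([288, 200], 0.5, [0.599, -0.006, 0.106]), ([370, 58], 0.38, [0.67, 0.111, 0.051])]
mandrel [([243, 350], 0.62, [0.521, -0.249, 0.004])]
```

View pics/scene0.png

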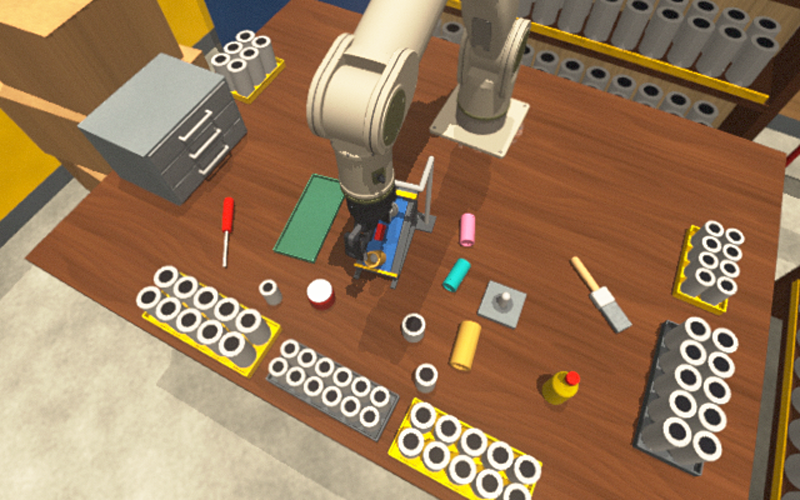

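View pics/wrist0.png

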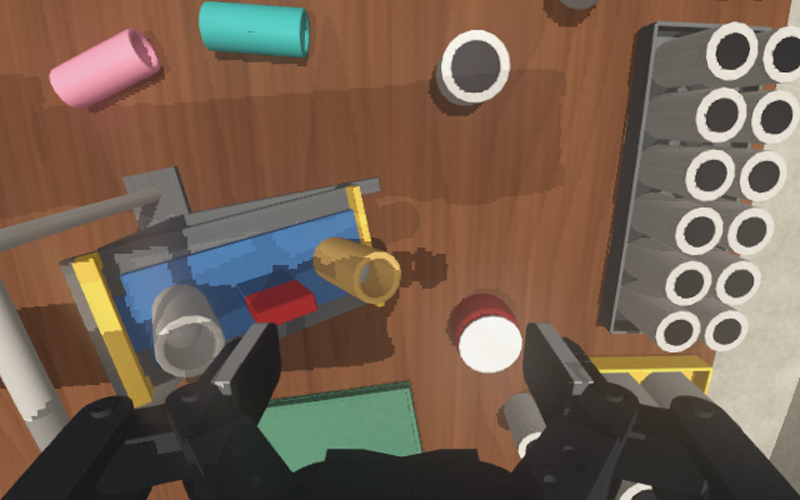

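The scene and wrist views show the rack with its blue carrier (scene px ~(312,186), 640-wide frame) and the red handle at (304,184).

Candidates for the bush:
- A small bronze tube standing on the carrier's front post, at scene (302,207) and wrist (282,212).
- A larger yellow tube lying on the bench, at scene (373,276). It's a decoy.

The one on the carrier fits because it is smaller and on the post. The pink and turquoise tubes near (374,184)/(366,219) are decoys too. The mandrel is at (401,242) and the green tray at (248,172).

Next I'll fit the poses numerically.

```bash
cat > fit.py <<'E'
from h import *
from scipy.optimize import least_squares
P={"carrier_grip":(0,0,64),"carrier_base":(0,0,0),"carrier_nose":(-85,0,0),"carrier_tongue":(107,0,0),"sleeve_post":(58,0,46),"bush_post":(-58,0,46),"bush_center":(-58,0,46),"sleeve_center":(58,0,46)}
def carR(yaw,pitch): return Ro.from_euler("ZY",[yaw,pitch],degrees=True).as_matrix()
E
python3 - <<'E'
from fit import *
cs={n:shot(n) for n in ["scene","side","wrist"]}
obs=[]
for n,c in cs.items():
    for q in P:
        for r in manip.spot_point(c,q)[:3]:
            if r["confidence"]>.4: obs.append((n,q,r["centre"]))
def res(v):
    R=carR(v[3],-30); out=[]
    for n,q,p in obs:
        d=proj(cs[n],R@(np.array(P[q])/1e3)+v[:3])[0]-p; out.append(d*(0.5 if n=="wrist" else 1))
    out=np.array(out); m=np.linalg.norm(out,axis=1)
    return np.sqrt(np.log1p((m/3)**2))
best=min((least_squares(res,[.52,-.03,.085,y]) for y in (165,180,195,210)),key=lambda s:s.cost)
v=best.x; print("carrier",np.round(v,4),best.cost)
R=carR(v[3],-30)
for q in P: print(q,np.round(R@(np.array(P[q])/1e3)+v[:3],4))
# clouds
def cloud(c):
    d=c["depth"]; ys,xs=np.nonzero((d>0)&(d<2.5)); u=cv2.undistortPoints(np.stack([xs,ys],1).astype(float)[:,None],np.array(c["intrinsics"]),np.array(c["D"])).reshape(-1,2)
    X=np.c_[u,np.ones(len(u))]*d[ys,xs][:,None]; return (X-c["t"])@c["R"], c["pixels"][ys,xs].astype(int)
for n,c in cs.items():
    X,C=cloud(c); r,g,b=C.T
    m=(X[:,0]>.4)&(X[:,0]<.65)&(abs(X[:,1])<.2)
    k=m&(r>100)&(g<60)&(b<70)&(X[:,2]>.11)&(X[:,2]<.2)&(X[:,0]<.6)
    if k.sum(): print(n,"red",k.sum(),X[k].mean(0).round(4),X[k].min(0).round(3),X[k].max(0).round(3))
    k=m&(X[:,2]>.24)&(X[:,2]<.268)&(X[:,0]<.56)&(abs(r-b)<45)
    if k.sum()>5: print(n,"rail?",k.sum(),np.median(X[k],0).round(4),np.percentile(X[k],[5,95],axis=0).round(3).tolist())
    k=(g>r*1.3)&(g>b*1.05)&(X[:,1]<-.1)&(X[:,1]>-.45)&(X[:,2]<.03)&(X[:,2]>-.01)&(X[:,0]>.3)&(X[:,0]<.8)
    if k.sum()>200:
        print(n,"tray",k.sum(),cv2.minAreaRect((X[k][:,:2]*1e3).astype(np.float32)))
    k=(X[:,2]>.008)&(X[:,2]<.07)&(X[:,0]>.45)&(X[:,0]<.62)&(X[:,1]>.19)&(X[:,1]<.34)&(abs(r-b)<40)
    if k.sum()>50:
        kk=X[k]; t=kk[kk[:,2]>.045]; print(n,"mandrel",k.sum(),cv2.minAreaRect((kk[kk[:,2]<.025][:,:2]*1e3).astype(np.float32)),"pin",t.mean(0).round(4) if len(t) else None,len(t))
ov=cs["wrist"]; im=ov["pixels"].copy()
for q in P:
    p=proj(ov,R@(np.array(P[q])/1e3)+v[:3])[0]; cv2.circle(im,tuple(int(a) for a in p),3,(0,255,0),1)
cv2.imwrite("pics/ov1.png",cv2.resize(im[...,::-1],None,fx=1.25,fy=1.25))
c=cs["side"]; save(c,"side1.png",(230,150,390,330),4)
E
```

```text
carrier [ 5.162000e-01 -3.890000e-02  7.180000e-02  1.899084e+02] 43.823390606543185
carrier_grip [ 0.5478 -0.0334  0.1272]
carrier_base [ 0.5162 -0.0389  0.0718]
carrier_nose [ 0.5888 -0.0262  0.0293]
carrier_tongue [ 0.425  -0.0548  0.1253]
sleeve_post [ 0.4894 -0.0436  0.1407]
bush_post [ 0.5884 -0.0263  0.0827]
bush_center [ 0.5884 -0.0263  0.0827]
sleeve_center [ 0.4894 -0.0436  0.1407]
scene red 85 [ 0.5538 -0.0284  0.1448] [ 0.527 -0.037  0.121] [ 0.573 -0.022  0.158]
scene rail? 226 [0.477  0.0228 0.2569] [[0.41, -0.014, 0.252], [0.496, 0.035, 0.26]]
scene tray 2173 ((518.545166015625, -249.379638671875), (250.62779235839844, 109.49275970458984), 9.099257469177246)
scene mandrel 931 ((530.0462036132812, 271.2076110839844), (92.46853637695312, 89.77347564697266), 2.603898525238037) pin [0.5329 0.2713 0.0583] 49
side red 118 [ 0.5486 -0.0393  0.1357] [ 0.526 -0.049  0.11 ] [ 0.571 -0.028  0.161]
side rail? 351 [ 0.4772 -0.0604  0.2561] [[0.41, -0.136, 0.249], [0.509, 0.024, 0.261]]
side tray 2262 ((518.2357788085938, -254.51611328125), (249.8874969482422, 115.289306640625), 8.97938346862793)
side mandrel 302 ((530.2582397460938, 263.23858642578125), (90.30156707763672, 102.22871398925781), 2.4353444576263428) pin [0.5264 0.2644 0.0509] 6
wrist red 1367 [ 0.5532 -0.0287  0.1414] [ 0.524 -0.04   0.11 ] [ 0.574 -0.023  0.158]
wrist rail? 3326 [ 0.4961 -0.008   0.2552] [[0.492, -0.029, 0.249], [0.501, 0.018, 0.258]]
wrist tray 6164 ((557.7284545898438, -237.04135131835938), (170.36929321289062, 95.00855255126953), 10.393214225769043)
```

View pics/ov1.png

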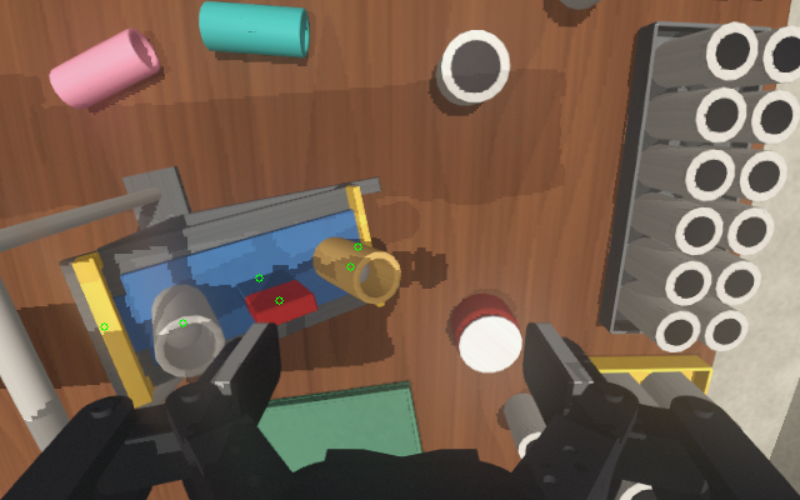

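View pics/side1.png

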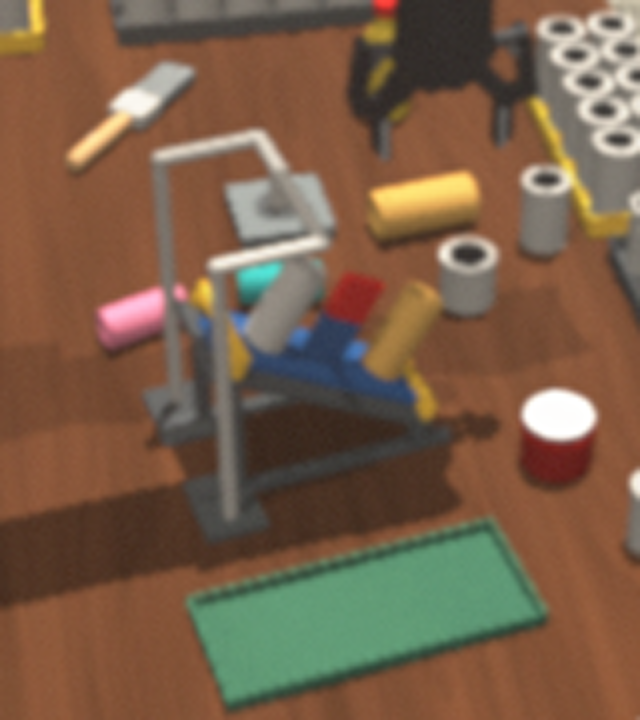

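The side crop shows the rail frame cantilevered over the rack, with the cross bar at x≈0.50, z≈0.252. The red handle is clear on its far side. The small bronze tube on the front post is confirmed as the bush, separate from the large yellow tube lying by the mandrel. The overlay dots land on the right parts.

The tool can't pitch, so I'll grip the handle vertically, a bit toward its nose end, which keeps the gripper clear of the rail. The carrier can then pivot in the grip.

move_arm(
  increments=[
    {"offset": [0.031,0,-0.015],"yaw": 80,"jaw": 0},
    {"offset": [0.031,0,-0.015],"yaw": 80,"jaw": 0},
    {"offset": [0.031,0,-0.015],"yaw": 80,"jaw": 0},
    {"offset": [0.031,0,-0.015],"yaw": 80,"jaw": 0},
    {"offset": [0.031,0,-0.015],"yaw": 80,"jaw": 0},
    {"offset": [0.031,0,-0.015],"yaw": 80,"jaw": 0},
    {"offset": [0.031,0,-0.015],"yaw": 80,"jaw": 0},
    {"offset": [0.031,0,-0.015],"yaw": 80,"jaw": 0},
    {"offset": [0.031,0,-0.015],"yaw": 80,"jaw": 0},
    {"offset": [0.031,0,-0.015],"yaw": 80,"jaw": 0},
  ],
)

```text
clock: 4.73
position: [0.61, -0.0309, 0.2151]
ee_rot: [-0.111, 0.698, -0.698, 0.111]
ft_force: [-0.8, 0.5, 0.3]
grip_width: 1.0
```

move_arm(
  increments=[
    {"offset": [0,0,0],"yaw": 9,"jaw": 0},
    {"offset": [0,0,0],"yaw": 9,"jaw": 0},
    {"offset": [0,0,0],"yaw": 9,"jaw": 0},
  ],
)

```text
clock: 4.98
position: [0.61, -0.0308, 0.2151]
ee_rot: [0.055, -0.705, 0.705, -0.055]
ft_force: [-0.9, 0.1, 0.1]
grip_width: 1.004
```

```bash
python3 - <<'E'
from fit import *
st()
c=shot("wrist"); im=c["pixels"].copy(); v=np.array([.5162,-.0389,.0718]); R=carR(189.9,-30)
box=[(x,y,z) for x in(-18,18) for y in(-6,6) for z in (64,86)]+[(0,0,64),(-58,0,84),(58,0,84),(-85,34,8),(-85,-34,8),(107,0,6)]
for q in box:
    p=proj(c,R@(np.array(q)/1e3)+v)[0]; cv2.circle(im,tuple(int(a) for a in p),3,(0,255,0),1)
cv2.imwrite("pics/w2.png",im[...,::-1])
E
```

```text
t 4.98 p [ 0.61   -0.0308  0.2151] f [-0.9  0.1  0.1] grip 1.004
[[-0.988  0.     0.155]
 [-0.155 -0.    -0.988]
 [-0.    -1.     0.   ]]
```

View pics/w2.png

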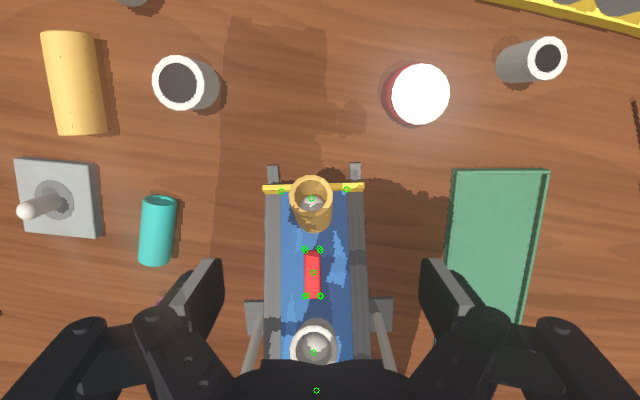

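The projected handle corners sit right on the red handle (305–320, 250–297), so the fit is good. Moving over the handle and down.

move_arm(
  increments=[
    {"offset": [0.026,0,-0.0037],"yaw": 0,"jaw": 100},
    {"offset": [0.051,0,-0.0073],"yaw": 0,"jaw": 120},
    {"offset": [0.051,0,-0.0073],"yaw": 0,"jaw": 120},
    {"offset": [0.051,0.02,-0.0073],"yaw": 0,"jaw": 120},
    {"offset": [0.051,0.04,-0.0073],"yaw": 0,"jaw": 120},
    {"offset": [0.051,0.06,-0.0073],"yaw": 0,"jaw": 120},
    {"offset": [0.051,0.075,-0.0073],"yaw": 0,"jaw": 120},
    {"offset": [0.051,0.087,-0.0073],"yaw": 0,"jaw": 120},
    {"offset": [0.051,0.087,-0.0073],"yaw": 0,"jaw": 120},
    {"offset": [0.051,0.087,-0.0073],"yaw": 0,"jaw": 120},
  ],
)

```text
clock: 5.87
position: [0.5585, -0.0318, 0.1281]
ee_rot: [0.057, -0.705, 0.705, -0.056]
ft_force: [0.3, 0.1, 1.0]
grip_width: 0.529
```

```bash
python3 - <<'E'
from fit import *
st()
c=shot("wrist"); save(c,"w3.png")
E
```

```text
t 5.87 p [ 0.5585 -0.0318  0.1281] f [0.3 0.1 1. ] grip 0.529
[[-0.987 -0.     0.159]
 [-0.159 -0.    -0.987]
 [ 0.    -1.     0.   ]]
```

View pics/w3.png

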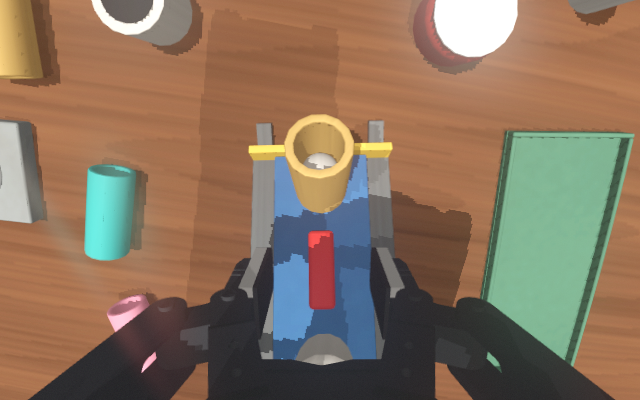

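The handle (308–334, 232–308) is centred between the fingers, and nothing is touching. Closing.

move_arm(
  increments=[
    {"offset": [0,0,0],"yaw": 0,"jaw": 255},
    {"offset": [0,0,0],"yaw": 0,"jaw": 255},
    {"offset": [0,0,0],"yaw": 0,"jaw": 255},
    {"offset": [0,0,0],"yaw": 0,"jaw": 255},
    {"offset": [0,0,0],"yaw": 0,"jaw": 255},
    {"offset": [0,0,0],"yaw": 0,"jaw": 255},
    {"offset": [0,0,0],"yaw": 0,"jaw": 255},
  ],
  squeeze=35,
)

```text
clock: 6.5
position: [0.5597, -0.0316, 0.1299]
ee_rot: [-0.055, 0.705, -0.705, 0.057]
ft_force: [-2.6, 0.6, 5.4]
grip_width: 0.12
```

move_arm(
  increments=[
    {"offset": [0,-0.002,0],"yaw": 0,"jaw": 255},
    {"offset": [0.0005,-0.004,0],"yaw": 0,"jaw": 255},
    {"offset": [0.001,-0.006,0],"yaw": 0,"jaw": 255},
    {"offset": [0.001,-0.008,0],"yaw": 0,"jaw": 255},
    {"offset": [0.001,-0.008,0],"yaw": 0,"jaw": 255},
  ],
)

```text
clock: 6.92
position: [0.5583, -0.0318, 0.1378]
ee_rot: [-0.056, 0.705, -0.705, 0.057]
ft_force: [0.1, 0.2, -7.5]
grip_width: 0.118
```

move_arm(
  increments=[
    {"offset": [0,-0.003,0],"yaw": 0,"jaw": 255},
    {"offset": [0.0005,-0.006,0],"yaw": 0,"jaw": 255},
    {"offset": [0.001,-0.008,0],"yaw": 0,"jaw": 255},
    {"offset": [0.001,-0.008,0],"yaw": 0,"jaw": 255},
  ],
)

```text
clock: 7.25
position: [0.5573, -0.0321, 0.1462]
ee_rot: [0.056, -0.705, 0.705, -0.057]
ft_force: [-0.7, -0.6, -8.4]
grip_width: 0.117
```

```bash
python3 - <<'E'
from fit import *
st()
c=shot("side"); save(c,"s4.png",(260,180,360,270),7)
E
```

```text
t 7.25 p [ 0.5573 -0.0321  0.1462] f [-0.7 -0.6 -8.4] grip 0.117
[[-0.987  0.002  0.159]
 [-0.159  0.    -0.987]
 [-0.002 -1.     0.   ]]
```

View pics/s4.png

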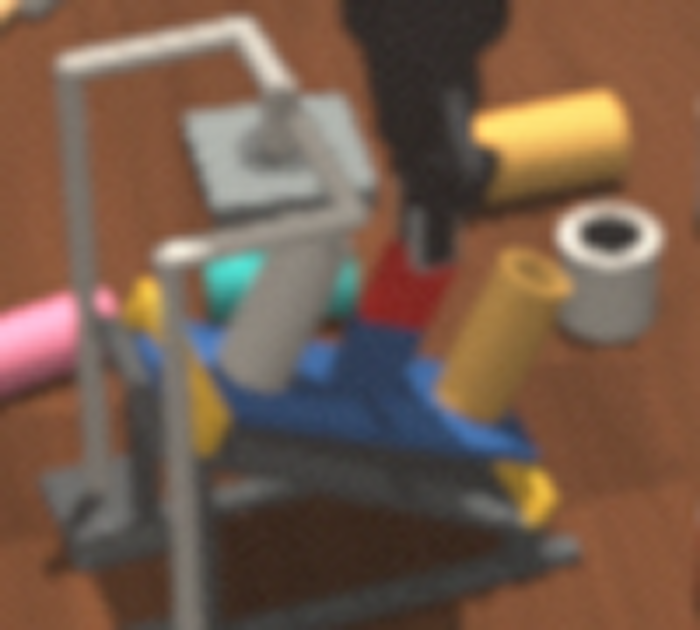

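The carrier is pivoting as wanted: its nose edge (530,450 in the crop) is now above the yellow lip while the tongue stays under the bar. A bit more tilt, then slide down the slope.

move_arm(
  increments=[
    {"offset": [0,-0.003,0],"yaw": 0,"jaw": 255},
    {"offset": [0.001,-0.005,0],"yaw": 0,"jaw": 255},
    {"offset": [0.001,-0.005,0],"yaw": 0,"jaw": 255},
  ],
)

```text
clock: 7.55
position: [0.5563, -0.0323, 0.1514]
ee_rot: [0.055, -0.705, 0.705, -0.057]
ft_force: [-0.7, 0.1, -8.8]
grip_width: 0.124
```

move_arm(
  increments=[
    {"offset": [-0.004,0.0023,0],"yaw": 0,"jaw": 255},
    {"offset": [-0.009,0.005,0],"yaw": 0,"jaw": 255},
    {"offset": [-0.014,0.008,0],"yaw": 0,"jaw": 255},
    {"offset": [-0.014,0.008,0],"yaw": 0,"jaw": 255},
  ],
)

```text
clock: 7.88
position: [0.5711, -0.0295, 0.1426]
ee_rot: [-0.056, 0.705, -0.705, 0.057]
ft_force: [0.4, -0.3, -8.1]
grip_width: 0.122
```

```bash
python3 - <<'E'
from fit import *
st()
c=shot("side"); save(c,"s5.png",(260,180,360,270),7)
E
```

```text
t 7.88 p [ 0.5711 -0.0295  0.1426] f [ 0.4 -0.3 -8.1] grip 0.122
[[-0.987  0.003  0.159]
 [-0.159  0.    -0.987]
 [-0.003 -1.     0.   ]]
```

View pics/s5.png

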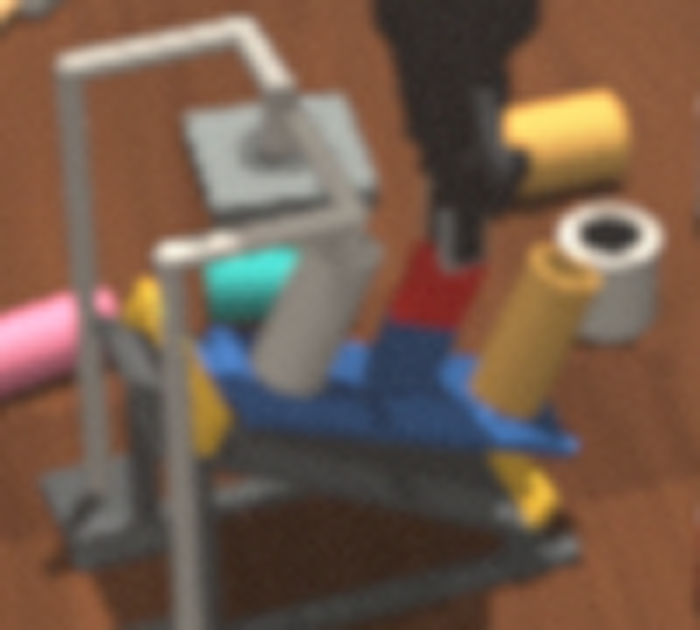

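Nose is over the lip and the tongue is sliding free. Finish the slide, then draw out.

move_arm(
  increments=[
    {"offset": [-0.005,0.003,0],"yaw": 0,"jaw": 255},
    {"offset": [-0.01,0.006,0],"yaw": 0,"jaw": 255},
    {"offset": [-0.016,0.009,0],"yaw": 0,"jaw": 255},
    {"offset": [-0.026,0.007,0],"yaw": 0,"jaw": 255},
    {"offset": [-0.036,0.002,0],"yaw": 0,"jaw": 255},
    {"offset": [-0.048,-0.008,0],"yaw": 0,"jaw": 255},
    {"offset": [-0.062,-0.02,0],"yaw": 0,"jaw": 255},
    {"offset": [-0.078,-0.032,0],"yaw": 0,"jaw": 255},
    {"offset": [-0.078,-0.032,0],"yaw": 0,"jaw": 255},
  ],
)

```text
clock: 8.68
position: [0.6514, -0.0162, 0.1772]
ee_rot: [-0.054, 0.705, -0.705, 0.059]
ft_force: [0.9, 0.2, -7.7]
grip_width: 0.117
```

```bash
python3 - <<'E'
from fit import *
st()
c=shot("side"); save(c,"s6.png",(260,170,380,270),6)
X,=[at_depth(c,p["centre"]) for p in manip.spot_point(c,"tin")[:1]]; print("tin",X)
E
```

```text
t 8.68 p [ 0.6514 -0.0162  0.1772] f [ 0.9  0.2 -7.7] grip 0.117
[[-0.987  0.007  0.16 ]
 [-0.16   0.001 -0.987]
 [-0.007 -1.     0.   ]]
tin [ 0.69434949 -0.14093359  0.03158294]
```

View pics/s6.png

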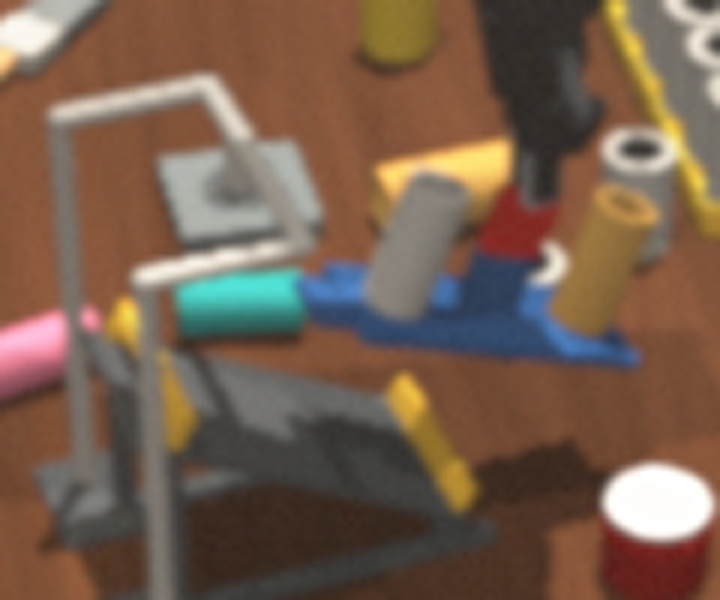

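The carrier is fully free of the rack, tilted about 20°, with both tubes still on. Now carrying it around the far side to the tray.

move_arm(
  increments=[
    {"offset": [0,-0.015,0.005],"yaw": 0,"jaw": 255},
    {"offset": [0,-0.03,0.02],"yaw": 0,"jaw": 255},
    {"offset": [0.005,-0.04,0.045],"yaw": 0,"jaw": 255},
    {"offset": [0.01,-0.048,0.075],"yaw": 0,"jaw": 255},
    {"offset": [0.012,-0.048,0.108],"yaw": 0,"jaw": 255},
    {"offset": [0.015,-0.048,0.14],"yaw": 0,"jaw": 255},
    {"offset": [0.018,-0.048,0.17],"yaw": 0,"jaw": 255},
    {"offset": [0.02,-0.048,0.198],"yaw": 0,"jaw": 255},
    {"offset": [0.022,-0.048,0.218],"yaw": 0,"jaw": 255},
    {"offset": [0.023,-0.048,0.228],"yaw": 0,"jaw": 255},
  ],
  squeeze=60,
)

```text
clock: 9.62
position: [0.6602, -0.2501, 0.2213]
ee_rot: [0.055, -0.704, 0.705, -0.055]
ft_force: [-0.6, -1.4, -7.9]
grip_width: 0.103
```

move_arm(
  increments=[
    {"offset": [0.01,0,0],"yaw": 0,"jaw": 255},
    {"offset": [0.03,0,-0.005],"yaw": 0,"jaw": 255},
    {"offset": [0.055,0,-0.01],"yaw": 0,"jaw": 255},
    {"offset": [0.08,0.01,-0.014],"yaw": 0,"jaw": 255},
    {"offset": [0.1,0.025,-0.017],"yaw": 0,"jaw": 255},
    {"offset": [0.108,0.045,-0.017],"yaw": 0,"jaw": 255},
    {"offset": [0.108,0.065,-0.017],"yaw": 0,"jaw": 255},
    {"offset": [0.108,0.08,-0.017],"yaw": 0,"jaw": 255},
    {"offset": [0.108,0.08,-0.017],"yaw": 0,"jaw": 255},
  ],
)

```text
clock: 10.37
position: [0.5485, -0.2484, 0.1375]
ee_rot: [-0.057, 0.706, -0.704, 0.053]
ft_force: [-0.4, 0.6, -9.8]
grip_width: 0.104
```

```bash
cat >> fit.py <<'E'
def pose(cs,obs,v0):
    def res(v):
        R=carR(v[3],v[4]); m=np.array([np.linalg.norm(proj(cs[n],R@(np.array(P[q])/1e3)+v[:3])[0]-p)*(0.5 if n=="wrist" else 1) for n,q,p in obs])
        return np.sqrt(np.log1p((m/3)**2))
    s=least_squares(res,v0); return s.x,s.cost
def track(v0,names=("scene","side","wrist")):
    cs={n:shot(n) for n in names}; obs=[]
    for n,c in cs.items():
        for q in P:
            for r in manip.spot_point(c,q)[:2]:
                if r["confidence"]>.4: obs.append((n,q,r["centre"]))
    v,k=pose(cs,obs,v0); print("pose",np.round(v,4),"cost",round(k,1),len(obs)); return cs,v
E
python3 - <<'E'
from fit import *
st()
cs,v=track([.52,-.245,.08,189.5,-18])
g=carR(v[3],v[4])@[0,0,.064]+v[:3]; print("grip",g)
c=cs["wrist"]; im=c["pixels"].copy()
R=carR(v[3],v[4])
for q in [(-18,-6,86),(-18,6,86),(18,-6,86),(18,6,86),(-85,34,8),(-85,-34,8),(-58,0,84)]:
    p=proj(c,R@(np.array(q)/1e3)+v[:3])[0]; cv2.circle(im,tuple(int(a) for a in p),3,(0,255,0),1)
cv2.imwrite("pics/w7.png",np.vstack([im[...,::-1],cv2.resize(cs["side"]["pixels"][210:310,240:400][...,::-1],(640,400))])[:, :][::1])
im2=cv2.imread("pics/w7.png"); cv2.imwrite("pics/w7.png",cv2.resize(im2,(480,600)))
E
```

```text
t 10.37 p [ 0.5485 -0.2484  0.1375] f [-0.4  0.6 -9.8] grip 0.104
[[-0.988 -0.006  0.156]
 [-0.156  0.001 -0.988]
 [ 0.005 -1.    -0.002]]
pose [ 5.153000e-01 -2.537000e-01  7.600000e-02  1.893138e+02 -2.243720e+01] cost 28.6 28
grip [ 0.53944771 -0.24971786  0.13513311]
```

View pics/w7.png

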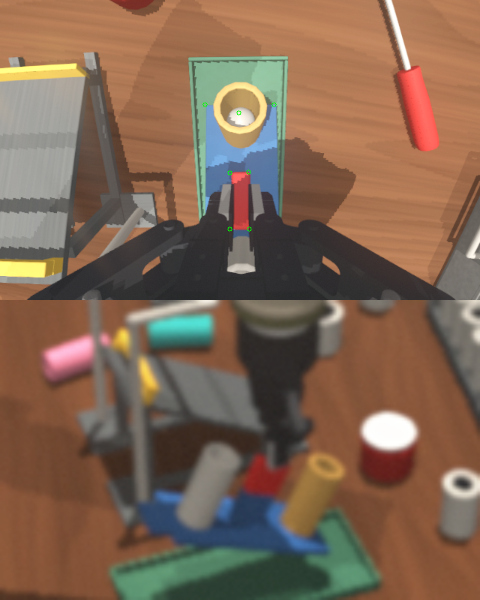

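The carrier hangs over the tray, laterally centred (bush and tray middle both at column ~240), nose over the far half, tongue toward the robot. Lowering until the nose touches.

move_arm(
  increments=[
    {"offset": [-0.005,0.012,0],"yaw": 0,"jaw": 255},
    {"offset": [-0.0095,0.022,0],"yaw": 0,"jaw": 255},
    {"offset": [-0.0095,0.03,0],"yaw": 0,"jaw": 255},
    {"offset": [-0.0095,0.034,0],"yaw": 0,"jaw": 255},
    {"offset": [-0.0095,0.036,0],"yaw": 0,"jaw": 255},
    {"offset": [-0.0095,0.038,0],"yaw": 0,"jaw": 255},
    {"offset": [-0.0095,0.038,0],"yaw": 0,"jaw": 255},
  ],
  squeeze=35,
)

```text
clock: 12.3
position: [0.5601, -0.2489, 0.1031]
ee_rot: [0.055, -0.704, 0.705, -0.055]
ft_force: [-0.8, -0.1, -8.3]
grip_width: 0.103
```

move_arm(
  increments=[
    {"offset": [0,0.001,0],"yaw": 0,"jaw": 255},
    {"offset": [0,0.002,0],"yaw": 0,"jaw": 255},
    {"offset": [0,0.002,0],"yaw": 0,"jaw": 255},
  ],
)

```text
clock: 12.55
position: [0.5601, -0.249, 0.1012]
ee_rot: [0.055, -0.704, 0.706, -0.055]
ft_force: [0.6, -0.7, -7.6]
grip_width: 0.105
```

move_arm(
  increments=[
    {"offset": [0,0.001,0],"yaw": 0,"jaw": 255},
    {"offset": [0,0.002,-0.001],"yaw": 0,"jaw": 255},
    {"offset": [0,0.003,-0.001],"yaw": 0,"jaw": 255},
    {"offset": [0,0.003,-0.001],"yaw": 0,"jaw": 255},
  ],
)

```text
clock: 12.88
position: [0.5599, -0.2478, 0.0979]
ee_rot: [0.055, -0.705, 0.705, -0.055]
ft_force: [-1.0, -0.1, -8.3]
grip_width: 0.101
```

move_arm(
  increments=[
    {"offset": [0,0.001,0],"yaw": 0,"jaw": 255},
    {"offset": [0,0.002,0],"yaw": 0,"jaw": 255},
    {"offset": [0,0.003,0],"yaw": 0,"jaw": 255},
    {"offset": [0,0.003,0],"yaw": 0,"jaw": 255},
  ],
  squeeze=25,
)

```text
clock: 13.22
position: [0.5597, -0.2489, 0.0964]
ee_rot: [0.055, -0.704, 0.706, -0.055]
ft_force: [-5.5, -0.4, 4.8]
grip_width: 0.104
```

Nose is touching. Following the arc down to flat.

move_arm(
  increments=[
    {"offset": [0.003,0.001,0],"yaw": 0,"jaw": 255},
    {"offset": [0.006,0.0027,0],"yaw": 0,"jaw": 255},
    {"offset": [0.0095,0.0045,0],"yaw": 0,"jaw": 255},
    {"offset": [0.0095,0.0045,0],"yaw": 0,"jaw": 255},
  ],
  squeeze=25,
)

```text
clock: 13.55
position: [0.5497, -0.2511, 0.0921]
ee_rot: [0.054, -0.704, 0.706, -0.054]
ft_force: [-2.6, -1.3, 3.1]
grip_width: 0.102
```

move_arm(
  increments=[
    {"offset": [0.0025,0.0015,0],"yaw": 0,"jaw": 255},
    {"offset": [0.005,0.0035,0],"yaw": 0,"jaw": 255},
    {"offset": [0.0075,0.0055,0],"yaw": 0,"jaw": 255},
    {"offset": [0.0075,0.0055,0],"yaw": 0,"jaw": 255},
  ],
)

```text
clock: 13.88
position: [0.541, -0.253, 0.087]
ee_rot: [0.054, -0.704, 0.706, -0.054]
ft_force: [-8.3, 1.7, 9.3]
grip_width: 0.103
```

move_arm(
  increments=[
    {"offset": [0.003,0.002,0],"yaw": 0,"jaw": 255},
    {"offset": [0.006,0.0045,-0.001],"yaw": 0,"jaw": 255},
    {"offset": [0.0085,0.007,-0.001],"yaw": 0,"jaw": 255},
    {"offset": [0.0085,0.007,-0.001],"yaw": 0,"jaw": 255},
  ],
)

```text
clock: 14.22
position: [0.5313, -0.2538, 0.0792]
ee_rot: [0.054, -0.704, 0.706, -0.053]
ft_force: [-4.3, -2.7, 1.0]
grip_width: 0.101
```

```bash
python3 - <<'E'
from fit import *
st()
cs,v=track([.5153,-.2537,.03,189.3,-8])
c=cs["side"]; X=[]
for n in ("scene","wrist","side"):
    c=cs[n]
    for r in manip.spot_point(c,"tray")[:1]: print(n,"tray",np.round(at_z(c,r["centre"],.004),4),r["confidence"])
c=cs["side"]; save(c,"s8.png",(250,220,400,320),5)
E
```

```text
t 14.22 p [ 0.5313 -0.2538  0.0792] f [-4.3 -2.7  1. ] grip 0.101
[[-0.989 -0.002  0.151]
 [-0.151 -0.003 -0.989]
 [ 0.002 -1.     0.003]]
pose [ 5.264000e-01 -2.535000e-01  1.370000e-02  1.893063e+02 -8.005100e+00] cost 33.7 28
scene tray [ 0.512  -0.2602  0.004 ] 0.97
side tray [ 0.5155 -0.2485  0.004 ] 0.92
```

View pics/s8.png

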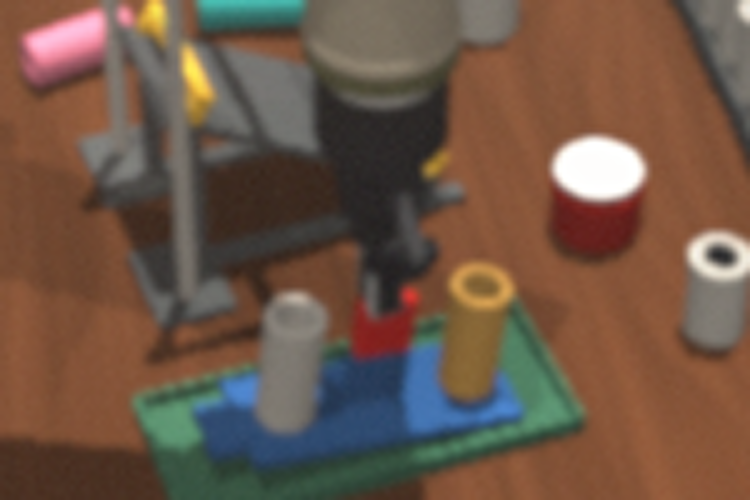

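Almost flat in the tray, tongue end toward the robot. Finishing the lowering.

move_arm(
  increments=[
    {"offset": [0.003,0.0025,-0.001],"yaw": 0,"jaw": 255},
    {"offset": [0.005,0.005,-0.001],"yaw": 0,"jaw": 255},
    {"offset": [0.005,0.005,-0.001],"yaw": 0,"jaw": 255},
  ],
)

```text
clock: 15.97
position: [0.5268, -0.2532, 0.0744]
ee_rot: [0.054, -0.704, 0.706, -0.053]
ft_force: [-2.2, -2.8, -0.2]
grip_width: 0.101
```

move_arm(
  increments=[
    {"offset": [0.001,0.001,0],"yaw": 0,"jaw": 255},
    {"offset": [0.001,0.002,0],"yaw": 0,"jaw": 255},
    {"offset": [0.001,0.002,0],"yaw": 0,"jaw": 255},
  ],
)

```text
clock: 16.22
position: [0.5257, -0.2529, 0.0719]
ee_rot: [0.055, -0.704, 0.706, -0.053]
ft_force: [-1.3, -1.5, -2.4]
grip_width: 0.104
```

```bash
cat > tr.py <<'E'
from fit import *
def report():
    st()
    cs,v=track([.5185,-.2515,.004,189.3,0])
    for n,c in cs.items():
        d=c["depth"]; ys,xs=np.nonzero((d>0)&(d<2.5)); u=cv2.undistortPoints(np.stack([xs,ys],1).astype(float)[:,None],np.array(c["intrinsics"]),np.array(c["D"])).reshape(-1,2)
        X=(np.c_[u,np.ones(len(u))]*d[ys,xs][:,None]-c["t"])@c["R"]; r,g,b=c["pixels"][ys,xs].astype(int).T
        H=np.array([-np.cos(np.radians(9.1)),-np.sin(np.radians(9.1))]); L=np.array([H[1],-H[0]])
        a=(X[:,:2]-[.5185,-.25])@H; l=(X[:,:2]-[.5185,-.25])@L
        k=(b>1.3*r)&(b>g*1.2)&(X[:,2]<.03)&(abs(a)<.16)&(abs(l)<.09)&(X[:,2]>0)
        if k.sum()>50: print(n,"blue long",np.percentile(a[k],[1,99]).round(4),"lat",np.percentile(l[k],[1,99]).round(4),"z",np.percentile(X[k,2],[5,50,95]).round(4))
        for nm,lo,hi in (("a+",.03,.1),("a-",-.1,-.03)):
            kk=k&(a>lo)&(a<hi)
            if kk.sum()>10: print("   z",nm,np.median(X[kk,2]).round(4))
        k=(g>r*1.3)&(g>b*1.05)&(abs(a)<.16)&(abs(l)<.09)&(X[:,2]<.025)
        if k.sum()>50: print(n,"green long",np.percentile(a[k],[.5,99.5]).round(4),"lat",np.percentile(l[k],[.5,99.5]).round(4))
    return cs,v
E
python3 -c "
from tr import *
report()"
```

```text
t 16.22 p [ 0.5257 -0.2529  0.0719] f [-1.3 -1.5 -2.4] grip 0.104
[[-0.988 -0.001  0.152]
 [-0.152 -0.003 -0.988]
 [ 0.002 -1.     0.002]]
pose [ 5.311000e-01 -2.515000e-01  3.300000e-03  1.882458e+02 -9.529000e-01] cost 32.9 30
scene blue long [-0.0968  0.0923] lat [-0.0341  0.032 ] z [0.0098 0.0135 0.0181]
   z a+ 0.0145
   z a- 0.0125
scene green long [-0.1249  0.1245] lat [-0.0524  0.0548]
side blue long [-0.0948  0.0909] lat [-0.0419  0.0261] z [0.0099 0.015  0.0213]
   z a+ 0.0157
   z a- 0.0139
side green long [-0.1223  0.1243] lat [-0.0605  0.0502]
wrist blue long [-0.0972  0.029 ] lat [-0.037   0.0295] z [0.0119 0.0137 0.0154]
   z a+ 0.015
   z a- 0.0131
wrist green long [-0.1246  0.0625] lat [-0.0547  0.0517]
```

The carrier sits about 12 mm too far from the robot by base centre. I'll slide it about 10 mm in the tray while it rests, and nudge it 2 mm sideways.

move_arm(
  increments=[
    {"offset": [0.002,0,0],"yaw": 0,"jaw": 255},
    {"offset": [0.004,0,-0.001],"yaw": 0,"jaw": 255},
    {"offset": [0.006,0,-0.002],"yaw": 0,"jaw": 255},
    {"offset": [0.008,0,-0.002],"yaw": 0,"jaw": 255},
    {"offset": [0.01,0.0005,-0.002],"yaw": 0,"jaw": 255},
    {"offset": [0.01,0.0015,-0.002],"yaw": 0,"jaw": 255},
    {"offset": [0.01,0.0015,-0.002],"yaw": 0,"jaw": 255},
  ],
  squeeze=35,
)

```text
clock: 18.15
position: [0.5146, -0.2533, 0.0709]
ee_rot: [0.055, -0.704, 0.706, -0.053]
ft_force: [-5.4, 1.0, 2.8]
grip_width: 0.103
```

```bash
python3 -c "
from tr import *
report()"
```

```text
t 18.15 p [ 0.5146 -0.2533  0.0709] f [-5.4  1.   2.8] grip 0.103
[[-0.989 -0.003  0.151]
 [-0.151 -0.003 -0.989]
 [ 0.003 -1.     0.002]]
pose [ 5.197000e-01 -2.510000e-01  2.300000e-03  1.886968e+02 -2.247000e+00] cost 38.2 30
scene blue long [-0.0866  0.1026] lat [-0.0319  0.0343] z [0.0091 0.0129 0.0175]
   z a+ 0.0132
   z a- 0.0121
scene green long [-0.1248  0.1243] lat [-0.0524  0.0544]
side blue long [-0.0842  0.1023] lat [-0.0396  0.0266] z [0.0089 0.0141 0.0208]
   z a+ 0.0145
   z a- 0.0134
side green long [-0.122   0.1248] lat [-0.0609  0.051 ]
wrist blue long [-0.0872  0.0398] lat [-0.035   0.0318] z [0.0116 0.013  0.0143]
   z a+ 0.0138
   z a- 0.0125
wrist green long [-0.1245  0.0728] lat [-0.0547  0.0516]
```

Centred within about 2 mm and flat. Release and rise.

move_arm(
  increments=[
    {"offset": [0,0,0],"yaw": 0,"jaw": 180},
    {"offset": [0,0,0],"yaw": 0,"jaw": 140},
    {"offset": [0,0,0],"yaw": 0,"jaw": 100},
    {"offset": [0,0,0],"yaw": 0,"jaw": 100},
    {"offset": [0,-0.01,0],"yaw": 0,"jaw": 100},
    {"offset": [0,-0.03,0],"yaw": 0,"jaw": 100},
    {"offset": [0,-0.06,0],"yaw": 0,"jaw": 100},
    {"offset": [-0.02,-0.09,0],"yaw": 0,"jaw": 60},
    {"offset": [-0.04,-0.11,0],"yaw": 0,"jaw": 60},
    {"offset": [-0.04,-0.11,0],"yaw": 0,"jaw": 60},
  ],
)

```text
clock: 20.33
position: [0.5598, -0.2459, 0.1868]
ee_rot: [0.052, -0.703, 0.707, -0.057]
ft_force: [0.3, 0.8, -0.4]
grip_width: 0.761
```

```bash
cat >> tr.py <<'E'
def rim(c,X0,z,rad=.018):
    """fit circle to bronze rim points at height z near X0"""
    d=c["depth"]; ys,xs=np.nonzero((d>0)&(d<2.5)); u=cv2.undistortPoints(np.stack([xs,ys],1).astype(float)[:,None],np.array(c["intrinsics"]),np.array(c["D"])).reshape(-1,2)
    X=(np.c_[u,np.ones(len(u))]*d[ys,xs][:,None]-c["t"])@c["R"]
    k=(abs(X[:,2]-z)<.004)&(np.linalg.norm(X[:,:2]-X0,axis=1)<.03); p=X[k]
    if k.sum()<10: return None,k.sum()
    s=least_squares(lambda q:np.linalg.norm(p[:,:2]-q,axis=1)-(rad+.013)/2,p[:,:2].mean(0),loss="soft_l1",f_scale=.002)
    return s.x.round(4),p[:,2].mean().round(4),k.sum()
E
python3 -c "
from tr import *
cs,v=report()
R=carR(v[3],v[4])
b=R@[-.058,0,.084]+v[:3]; print('bush top from pose',b.round(4))
for n in cs: print(n,rim(cs[n],b[:2],.088))
"
```

```text
t 20.33 p [ 0.5598 -0.2459  0.1868] f [ 0.3  0.8 -0.4] grip 0.761
[[-0.988  0.007  0.154]
 [-0.154 -0.005 -0.988]
 [-0.006 -1.     0.006]]
pose [ 5.21400e-01 -2.50200e-01  2.00000e-03  1.89469e+02 -1.95970e+00] cost 28.7 28
scene blue long [-0.0879  0.1004] lat [-0.0313  0.0341] z [0.0085 0.0121 0.0167]
   z a+ 0.0116
   z a- 0.0121
scene green long [-0.1251  0.1245] lat [-0.0531  0.0545]
side blue long [-0.0855  0.1011] lat [-0.0393  0.0281] z [0.0074 0.0128 0.0192]
   z a+ 0.0121
   z a- 0.0127
side green long [-0.122   0.1249] lat [-0.0605  0.0509]
wrist blue long [-0.0881  0.0762] lat [-0.0351  0.0313] z [0.0109 0.0121 0.0133]
   z a+ 0.0121
   z a- 0.0121
wrist green long [-0.124   0.1223] lat [-0.0546  0.0513]
bush top from pose [ 0.5814 -0.2402  0.084 ]
scene (array([ 0.5815, -0.2384]), np.float64(0.0876), np.int64(58))
side (array([ 0.581 , -0.2443]), np.float64(0.0877), np.int64(55))
wrist (array([ 0.5826, -0.2411]), np.float64(0.0878), np.int64(826))
```

Released flat (12 mm top-face height at both ends). Bush rim found at (0.582, −0.241), top z 0.088. Going for the bush.

move_arm(
  increments=[
    {"offset": [-0.015,0.01,-0.001],"yaw": 0,"jaw": 60},
    {"offset": [-0.0229,0.03,-0.0016],"yaw": 0,"jaw": 60},
    {"offset": [-0.0229,0.055,-0.0016],"yaw": 0,"jaw": 60},
    {"offset": [-0.0229,0.078,-0.0016],"yaw": 0,"jaw": 60},
    {"offset": [-0.0229,0.098,-0.0016],"yaw": 0,"jaw": 60},
    {"offset": [-0.0229,0.112,-0.0016],"yaw": 0,"jaw": 60},
    {"offset": [-0.0229,0.118,-0.0016],"yaw": 0,"jaw": 60},
    {"offset": [-0.0229,0.118,-0.0016],"yaw": 0,"jaw": 60},
    {"offset": [-0.0229,0.118,-0.0016],"yaw": 0,"jaw": 60},
  ],
)

```text
clock: 22.43
position: [0.5771, -0.2424, 0.0635]
ee_rot: [0.054, -0.704, 0.706, -0.053]
ft_force: [-0.2, 0.1, 1.4]
grip_width: 0.763
```

move_arm(
  increments=[
    {"offset": [0,0,0],"yaw": 0,"jaw": 120},
    {"offset": [0,0,0],"yaw": 0,"jaw": 160},
    {"offset": [0,0,0],"yaw": 0,"jaw": 255},
    {"offset": [0,0,0],"yaw": 0,"jaw": 255},
    {"offset": [0,0,0],"yaw": 0,"jaw": 255},
    {"offset": [0,0,0],"yaw": 0,"jaw": 255},
  ],
  squeeze=40,
)

```text
clock: 22.93
position: [0.5779, -0.2426, 0.065]
ee_rot: [0.054, -0.704, 0.706, -0.054]
ft_force: [-1.9, 0.3, 6.0]
grip_width: 0.385
```

move_arm(
  increments=[
    {"offset": [0,-0.003,0],"yaw": 0,"jaw": 255},
    {"offset": [0,-0.008,0],"yaw": 0,"jaw": 255},
    {"offset": [0,-0.018,0],"yaw": 0,"jaw": 255},
    {"offset": [0,-0.032,0],"yaw": 0,"jaw": 255},
    {"offset": [0,-0.05,0],"yaw": 0,"jaw": 255},
    {"offset": [0,-0.07,0],"yaw": 0,"jaw": 255},
    {"offset": [0,-0.095,0],"yaw": 0,"jaw": 255},
    {"offset": [0,-0.125,0],"yaw": 0,"jaw": 255},
    {"offset": [0,-0.145,0],"yaw": 0,"jaw": 255},
    {"offset": [0,-0.15,0],"yaw": 0,"jaw": 255},
  ],
)

```text
clock: 23.77
position: [0.5793, -0.2427, 0.2199]
ee_rot: [0.051, -0.703, 0.707, -0.056]
ft_force: [0.5, -0.3, -1.9]
grip_width: 0.387
```

```bash
python3 -c "
from tr import *
o,R=st(); p=np.array(o['position'])
for n in ('wrist','scene','side'):
    c=shot(n); print(n,rim(c,p[:2],p[2]+.0225), rim(c,p[:2],p[2]+.026))
c=shot('side')
r=[x for x in manip.recognise(c,'carrier')[:1]]; print(r)
"
```

```text
t 23.77 p [ 0.5793 -0.2427  0.2199] f [ 0.5 -0.3 -1.9] grip 0.387
[[-0.989  0.006  0.151]
 [-0.151 -0.005 -0.989]
 [-0.005 -1.     0.006]]
wrist (array([ 0.5845, -0.2413]), np.float64(0.2425), np.int64(2754)) (array([ 0.584 , -0.2414]), np.float64(0.2437), np.int64(2355))
scene (array([ 0.5832, -0.2412]), np.float64(0.2419), np.int64(69)) (array([ 0.5833, -0.2413]), np.float64(0.2449), np.int64(42))
side (array([ 0.5802, -0.2479]), np.float64(0.2418), np.int64(35)) (array([ 0.5786, -0.2502]), np.float64(0.2456), np.int64(24))
[{'bbox': [286.5, 280.7, 351.3, 316.6], 'confidence': 0.94}]
```

Bush is in the grip, clear of its post. Taking it around the far side of the rail toward the mandrel.

move_arm(
  increments=[
    {"offset": [-0.02,0,-0.015],"yaw": 0,"jaw": 255},
    {"offset": [-0.04,-0.01,-0.04],"yaw": 0,"jaw": 255},
    {"offset": [-0.06,-0.01,-0.07],"yaw": 0,"jaw": 255},
    {"offset": [-0.075,-0.01,-0.1],"yaw": 0,"jaw": 255},
    {"offset": [-0.085,-0.01,-0.13],"yaw": 0,"jaw": 255},
    {"offset": [-0.087,-0.01,-0.16],"yaw": 0,"jaw": 255},
    {"offset": [-0.087,-0.01,-0.19],"yaw": 0,"jaw": 255},
    {"offset": [-0.087,-0.01,-0.215],"yaw": 0,"jaw": 255},
    {"offset": [-0.087,-0.01,-0.233],"yaw": 0,"jaw": 255},
  ],
)

```text
clock: 24.77
position: [0.6266, 0.0053, 0.2202]
ee_rot: [0.057, -0.704, 0.706, -0.053]
ft_force: [0.2, 0.6, -3.4]
grip_width: 0.388
```

move_arm(
  increments=[
    {"offset": [-0.005,0,-0.03],"yaw": 0,"jaw": 255},
    {"offset": [-0.01,0,-0.06],"yaw": 0,"jaw": 255},
    {"offset": [-0.012,0,-0.09],"yaw": 0,"jaw": 255},
    {"offset": [-0.01,0,-0.12],"yaw": 0,"jaw": 255},
    {"offset": [0,0,-0.15],"yaw": 0,"jaw": 255},
    {"offset": [0.01,0,-0.18],"yaw": 0,"jaw": 255},
    {"offset": [0.025,0,-0.21],"yaw": 0,"jaw": 255},
    {"offset": [0.05,0,-0.24],"yaw": 0,"jaw": 255},
    {"offset": [0.085,0,-0.26],"yaw": 0,"jaw": 255},
    {"offset": [0.12,0,-0.275],"yaw": 0,"jaw": 255},
  ],
)

```text
clock: 25.6
position: [0.4628, 0.2602, 0.2185]
ee_rot: [0.059, -0.704, 0.706, -0.052]
ft_force: [-0.3, 0.8, -1.4]
grip_width: 0.384
```

move_arm(
  increments=[
    {"offset": [0.01,0,0],"yaw": 0,"jaw": 255},
    {"offset": [0.02,0,0],"yaw": 0,"jaw": 255},
    {"offset": [0.02,0,0],"yaw": 0,"jaw": 255},
  ],
)

```text
clock: 25.85
position: [0.4415, 0.2566, 0.2179]
ee_rot: [0.06, -0.704, 0.706, -0.052]
ft_force: [0.6, -0.1, -2.6]
grip_width: 0.388
```

```bash
cat > mand.py <<'E'
from tr import *
def cl(c):
    d=c["depth"]; ys,xs=np.nonzero((d>0)&(d<2.5)); u=cv2.undistortPoints(np.stack([xs,ys],1).astype(float)[:,None],np.array(c["intrinsics"]),np.array(c["D"])).reshape(-1,2)
    return (np.c_[u,np.ones(len(u))]*d[ys,xs][:,None]-c["t"])@c["R"]
def mand(c,n):
    X=cl(c); k=(abs(X[:,0]-.53)<.075)&(abs(X[:,1]-.27)<.075)
    b=X[k&(abs(X[:,2]-.016)<.004)]; print(n,"block",len(b), cv2.minAreaRect((b[:,:2]*1e3).astype(np.float32)) if len(b)>20 else "")
    p=X[k&(X[:,2]>.024)&(X[:,2]<.068)&(np.hypot(X[:,0]-.53,X[:,1]-.27)<.03)]
    if len(p)>15:
        def f(q):  # cylinder r=10 to z=.054, dome ellipsoid to .064
            h=np.hypot(p[:,0]-q[0],p[:,1]-q[1]); z=p[:,2]+q[2]
            side=h-.01; R=.010; dome=np.hypot(h,z-.054)-R
            return np.where(z<.054,side,dome)
        s=least_squares(f,[.53,.27,0],loss="soft_l1",f_scale=.0015); print(n,"pin",s.x.round(4),len(p),"top",p[:,2].max().round(4))
E
python3 -c "
from mand import *
o,R=st(); p=np.array(o['position'])
for n in ('wrist','scene','side'):
    c=shot(n); mand(c,n); print(rim(c,p[:2],p[2]+.0225))
"
```

```text
t 25.85 p [0.4415 0.2566 0.2179] f [ 0.6 -0.1 -2.6] grip 0.388
[[-0.987 -0.01   0.158]
 [-0.158 -0.004 -0.987]
 [ 0.01  -1.     0.003]]
wrist block 7598 ((530.720703125, 269.6480712890625), (90.03675079345703, 90.18634796142578), 3.0488367080688477)
wrist pin [ 5.304e-01  2.691e-01 -2.000e-04] 407 top 0.0658
(array([0.4471, 0.258 ]), np.float64(0.2405), np.int64(2737))
scene block 818 ((529.6763305664062, 271.2796325683594), (91.44039916992188, 89.88235473632812), 3.2877209186553955)
scene pin [ 5.287e-01  2.715e-01 -5.000e-04] 70 top 0.0665
(array([0.4474, 0.2599]), np.float64(0.2409), np.int64(88))
side block 211 ((529.89453125, 263.4063415527344), (91.21675109863281, 96.99610137939453), 1.9504019021987915)
side pin [ 0.5312  0.265  -0.0295] 26 top 0.0643
(array([0.4484, 0.2504]), np.float64(0.2396), np.int64(24))
```

Mandrel at (0.5305, 0.2694) by both the block and pin fits from the wrist. Bush axis is 5 mm ahead of the TCP. Moving above it.

move_arm(
  increments=[
    {"offset": [-0.015,0.005,0],"yaw": 0,"jaw": 255},
    {"offset": [-0.04,0.015,0.001],"yaw": 0,"jaw": 255},
    {"offset": [-0.065,0.03,0.0016],"yaw": 0,"jaw": 255},
    {"offset": [-0.08,0.045,0.0016],"yaw": 0,"jaw": 255},
    {"offset": [-0.0846,0.06,0.0016],"yaw": 0,"jaw": 255},
    {"offset": [-0.0846,0.068,0.0016],"yaw": 0,"jaw": 255},
    {"offset": [-0.0846,0.068,0.0016],"yaw": 0,"jaw": 255},
    {"offset": [-0.0846,0.068,0.0016],"yaw": 0,"jaw": 255},
  ],
)

```text
clock: 26.67
position: [0.5274, 0.267, 0.1494]
ee_rot: [0.058, -0.704, 0.706, -0.051]
ft_force: [0.3, 0.0, -2.3]
grip_width: 0.388
```

```bash
python3 -c "
from mand import *
o,R=st(); p=np.array(o['position'])
for n in ('wrist','scene','side'):
    c=shot(n); mand(c,n); print(rim(c,p[:2],p[2]+.0225))
"
```

```text
t 26.67 p [0.5274 0.267  0.1494] f [ 0.3  0.  -2.3] grip 0.388
[[-0.988 -0.009  0.154]
 [-0.154 -0.004 -0.988]
 [ 0.01  -1.     0.002]]
wrist block 7320 ((530.9035034179688, 269.1116638183594), (89.7742919921875, 90.46428680419922), 3.4107611179351807)
wrist pin [ 5.304e-01  2.692e-01 -1.000e-04] 245 top 0.0604
(array([0.5329, 0.2684]), np.float64(0.172), np.int64(2724))
scene block 750 ((530.0967407226562, 271.2951965332031), (90.84156036376953, 89.89051055908203), 3.105571746826172)
scene pin [ 5.290e-01  2.713e-01 -4.000e-04] 60 top 0.0648
(array([0.5321, 0.2705]), np.float64(0.1728), np.int64(81))
side block 222 ((529.6320190429688, 264.8412170410156), (90.8497543334961, 102.27134704589844), 1.7904282808303833)
side pin [ 0.5321  0.264  -0.0093] 23 top 0.0632
(array([0.5315, 0.2602]), np.float64(0.1721), np.int64(23))
```

move_arm(
  increments=[
    {"offset": [0.0014,0,-0.0014],"yaw": 0,"jaw": 255},
    {"offset": [0.0014,0.006,-0.0014],"yaw": 0,"jaw": 255},
    {"offset": [0.0014,0.014,-0.0014],"yaw": 0,"jaw": 255},
    {"offset": [0.0014,0.022,-0.0014],"yaw": 0,"jaw": 255},
    {"offset": [0.0014,0.026,-0.0014],"yaw": 0,"jaw": 255},
    {"offset": [0.0014,0.026,-0.0014],"yaw": 0,"jaw": 255},
  ],
)

```text
clock: 27.32
position: [0.5251, 0.2683, 0.1231]
ee_rot: [0.058, -0.704, 0.706, -0.052]
ft_force: [-0.8, -0.2, -3.3]
grip_width: 0.385
```

```bash
python3 -c "
from mand import *
o,R=st(); p=np.array(o['position'])
c=shot('wrist'); print(rim(c,p[:2],p[2]+.0225))
c=shot('scene'); print(rim(c,p[:2],p[2]+.0225))
save(c,'m9.png',(350,190,450,290),5)
"
```

```text
t 27.32 p [0.5251 0.2683 0.1231] f [-0.8 -0.2 -3.3] grip 0.385
[[-0.988 -0.009  0.155]
 [-0.155 -0.004 -0.988]
 [ 0.01  -1.     0.002]]
(array([0.5307, 0.2696]), np.float64(0.1457), np.int64(2727))
(array([0.53  , 0.2718]), np.float64(0.1461), np.int64(86))
```

Both cameras agree the axis is within 1 mm. Descending in stages.

move_arm(
  increments=[
    {"offset": [0,0.003,0],"yaw": 0,"jaw": 255},
    {"offset": [0,0.007,0],"yaw": 0,"jaw": 255},
    {"offset": [0,0.011,0],"yaw": 0,"jaw": 255},
    {"offset": [0,0.015,0],"yaw": 0,"jaw": 255},
    {"offset": [0,0.019,0],"yaw": 0,"jaw": 255},
    {"offset": [0,0.019,0],"yaw": 0,"jaw": 255},
  ],
)

```text
clock: 27.92
position: [0.5252, 0.2684, 0.1044]
ee_rot: [0.058, -0.704, 0.706, -0.052]
ft_force: [-0.0, 0.3, -3.6]
grip_width: 0.387
```

move_arm(
  increments=[
    {"offset": [0.0003,0.006,0],"yaw": 0,"jaw": 255},
    {"offset": [0.0003,0.012,0],"yaw": 0,"jaw": 255},
    {"offset": [0.0003,0.018,0],"yaw": 0,"jaw": 255},
    {"offset": [0.0003,0.024,0],"yaw": 0,"jaw": 255},
    {"offset": [0.0003,0.027,0],"yaw": 0,"jaw": 255},
    {"offset": [0.0003,0.029,0],"yaw": 0,"jaw": 255},
    {"offset": [0.0003,0.029,0],"yaw": 0,"jaw": 255},
  ],
)

```text
clock: 28.5
position: [0.5245, 0.2681, 0.0749]
ee_rot: [0.058, -0.704, 0.706, -0.051]
ft_force: [0.1, -0.2, -3.3]
grip_width: 0.385
```

No contact force; the bush is sliding over the mandrel. Last few millimetres slowly.

move_arm(
  increments=[
    {"offset": [0,0.0015,0],"yaw": 0,"jaw": 255},
    {"offset": [0,0.003,0],"yaw": 0,"jaw": 255},
    {"offset": [0,0.004,0],"yaw": 0,"jaw": 255},
    {"offset": [0,0.005,0],"yaw": 0,"jaw": 255},
    {"offset": [0,0.005,0],"yaw": 0,"jaw": 255},
  ],
)

```text
clock: 28.92
position: [0.5244, 0.268, 0.0698]
ee_rot: [0.058, -0.704, 0.706, -0.051]
ft_force: [-0.1, -0.1, -3.7]
grip_width: 0.385
```

move_arm(
  increments=[
    {"offset": [0,0.0007,0],"yaw": 0,"jaw": 255},
    {"offset": [0,0.0014,0],"yaw": 0,"jaw": 255},
    {"offset": [0,0.0014,0],"yaw": 0,"jaw": 255},
  ],
)

```text
clock: 29.17
position: [0.5248, 0.2682, 0.0692]
ee_rot: [0.058, -0.704, 0.706, -0.052]
ft_force: [-1.4, -1.4, 2.5]
grip_width: 0.387
```

Contact at the expected height. Releasing slowly and withdrawing upward.

move_arm(
  increments=[
    {"offset": [0,0,0],"yaw": 0,"jaw": 130},
    {"offset": [0,0,0],"yaw": 0,"jaw": 100},
    {"offset": [0,0,0],"yaw": 0,"jaw": 70},
    {"offset": [0,0,0],"yaw": 0,"jaw": 60},
    {"offset": [0,0,0],"yaw": 0,"jaw": 60},
    {"offset": [0,-0.015,0],"yaw": 0,"jaw": 60},
    {"offset": [0,-0.04,0],"yaw": 0,"jaw": 60},
    {"offset": [0,-0.075,0],"yaw": 0,"jaw": 60},
    {"offset": [0,-0.11,0],"yaw": 0,"jaw": 60},
    {"offset": [0,-0.12,0],"yaw": 0,"jaw": 60},
  ],
)

```text
clock: 30.0
position: [0.5277, 0.2697, 0.195]
ee_rot: [-0.056, 0.705, -0.705, 0.054]
ft_force: [1.2, 0.6, 1.2]
grip_width: 0.764
```

```bash
python3 -c "
from mand import *
o,R=st()
c=shot('wrist'); print('bush rim',rim(c,[.5305,.2692],.092))
w=c; s=shot('scene'); print(rim(s,[.5305,.2692],.092)); d=shot('side')
f=lambda c,b:cv2.resize(c['pixels'][b[1]:b[3],b[0]:b[2]][...,::-1],(400,300))
cv2.imwrite('pics/end.png',np.vstack([np.hstack([f(w,(0,0,640,400)),f(s,(200,130,440,310))]),np.hstack([f(d,(240,160,400,280)),f(d,(240,240,400,360))])]))
X=cl(s)
import numpy as np
H=np.array([-np.cos(np.radians(9.1)),-np.sin(np.radians(9.1))]);L=np.array([H[1],-H[0]]);q=X[:,:2]-[.5185,-.25];a=q@H;l=q@L
r,g,b=s['pixels'][s['depth']>0].reshape(-1,3).astype(int).T[:, :len(X)] if (s['depth']>0).sum()==len(X) else (0,0,0)
k=(b>1.3*r)&(b>1.2*g)&(X[:,2]<.03)&(X[:,2]>0)&(abs(a)<.16)&(abs(l)<.09)
print('carrier',np.percentile(a[k],[1,99]).round(3),np.percentile(l[k],[1,99]).round(3),[np.median(X[k&(a*e>.03),2]).round(4) for e in(1,-1)])
"
```

```text
t 30.0 p [0.5277 0.2697 0.195 ] f [1.2 0.6 1.2] grip 0.764
[[-0.988 -0.002  0.155]
 [-0.155  0.    -0.988]
 [ 0.002 -1.    -0.001]]
bush rim (array([0.5293, 0.2697]), np.float64(0.0916), np.int64(741))
(array([0.5282, 0.2716]), np.float64(0.0917), np.int64(64))Traceback (most recent call last):
  File "<string>", line 13, in <module>
    print('carrier',np.percentile(a[k],[1,99]).round(3),np.percentile(l[k],[1,99]).round(3),[np.median(X[k&(a*e>.03),2]).round(4) for e in(1,-1)])
                    ~~~~~~~~~~~~~^^^^^^^^^^^^^
    return _quantile_unchecked(
        a, q, axis, out, overwrite_input, method, keepdims, weights)
    return _ureduce(a,
                    func=_quantile_ureduce_func,
    ...<5 lines>...
                    overwrite_input=overwrite_input,
                    method=method)
    r = func(a, **kwargs)
    result = _quantile(arr,
                       quantiles=q,
    ...<2 lines>...
                       out=out,
                       weights=wgt)
    slices_having_nans = np.isnan(arr[-1, ...])
                                  ~~~^^^^^^^^^
IndexError: index -1 is out of bounds for axis 0 with size 0
```

View pics/end.png

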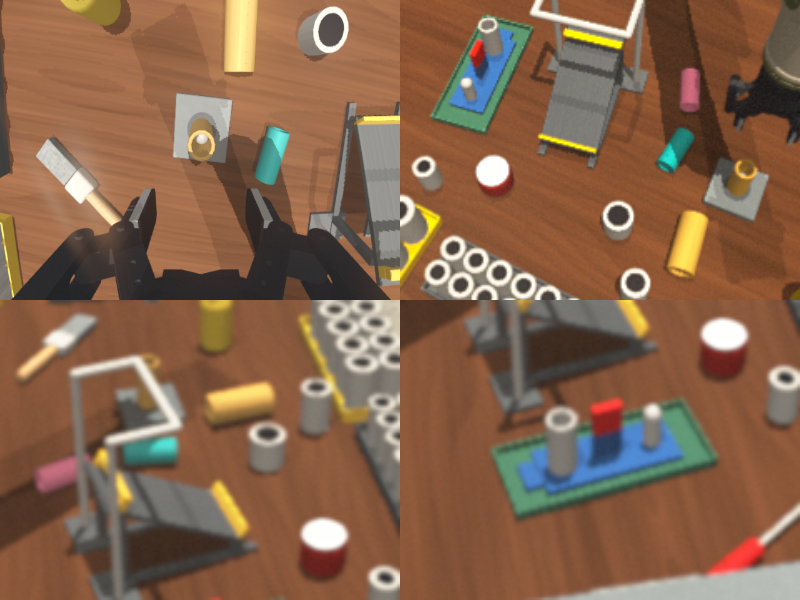

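The final views show the bush upright on the mandrel with its rim at z 0.0917 (expected 0.092), so it is fully home. The carrier lies flat in the middle of the tray, tongue toward the robot and sleeve still on. Nothing else looks out of place.

```bash
python3 -c "
from workcell import manip
print(manip.hand_in())"
```

```text
the job is handed in; nothing more can be done
None
```

The job is done and handed in at about 30 s of the 61 s allowed; the hand-in gives no verdict.

**Carrier:** I tilted its nose up over the lip with the tongue still under the bar. Then I slid it down the slope, drew it out on the far side of the rail and lowered it into the tray, tongue toward the robot. The tool cannot pitch, so I gripped the handle vertically and the carrier pivoted in the grip. It first landed about 12 mm too far from the robot, so I slid it about 10 mm along the tray floor before letting go.

**Bush:** I lifted it off its post and lowered it onto the mandrel. There was no sign of contact until it met the block, and then only a few newtons.

**Last checks:**
- **Carrier after release:** its base was within about 3 mm of the tray centre, with the top face level at 12 mm at both ends.
- **Bush after release:** its rim was at z 0.0917 m against 0.092 expected, about 1 mm off the mandrel axis.
- **Final pictures:** the carrier is in the tray with the sleeve on, and the other bench items look unmoved.
- **Failed or disagreed:**
  - A repeat numeric check of the carrier at the end failed on a script error, so its final state rests on the earlier measurement and the last picture.
  - The side camera read about 5 to 10 mm lower in y than the other two throughout; I relied on the wrist and scene cameras.

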